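Hang a screw bin from an S-hook on the grooved rail

TASK

Lift the S-hook out of its timber block, hook it over the rack's bar and settle it all the way down in the bar's one groove, found by sliding it gently along the bar. Then pick up the small screw bin and hang it by its wire bail in the hook's lower curl, let go, and leave it hanging quietly and level. Be gentle with the rack, do not drop the hook or bin, and leave the other things where they are.

Things in the scene. Friction and masses are not known exactly. Their poses are not given: they have to be found in the camera images.
- rack: Hanging rack, fixed to the bench. One dark steel post (24 mm square, on a foot plate 150 x 120 mm) at y = +170 mm, at the side away from the robot, carries a rigid level round steel bar, 20 mm thick, along the rack's y axis; its other end, past y = -115 mm, is free. Origin: on the table under the bar; x points to the robot's right, z up. The bar's axis is at x = 0, z = 285 mm.
- rack_bar (a point): Point on the bar's axis above the rack's origin. The bar has one turned groove: 10 mm diameter at its bottom (5 mm deep), 11 mm wide there, 15 mm wide at the chamfered mouth. Its place is not measured: its centre lies between y = -50 and +50 mm of this point. It can be seen, or felt by sliding the hook along the bar under light pressure until it drops.
- shook: S-hook of plain 8 mm round steel, about 110 g, 134 mm tall, 46 mm wide, lying in its x-z plane, standing upright in a block's slot (leans up to 3 degrees). Origin: middle of its straight shank, which runs from x -19, z +44 to x +19, z -44 mm; z up, x to the robot's right. Hung on the bar's plain part its origin is 49 mm below the bar's axis; seated in the groove, 54 mm.
- shook_top (a point): Centre of the upper curl, 44 mm above the hook's origin: a half circle (wire centre line radius 19 mm, inner width 30 mm) from the shank's upper end at x -19 over the top to its free end at x +19, which points down and ends (wire included) 40 mm above the hook's origin. So the bar enters from the +x side, under the free end.
- shook_low (a point): The point in the lower curl where an 8 mm wire rests (that wire's centre), 55 mm under the hook's origin. The lower curl is a half circle of radius 19 mm (inner width 30) about z -44 mm, from the shank's lower end at x +19 under the bottom to its free end at x -19, which points up, its tip (wire included) 40 mm under the origin: it opens upward, on the -x side.
- hookblock: Timber block 74 x 50 x 36 mm, fixed to the bench, with a slot (50 mm along its x, 10.6 mm wide, 28 mm deep) in which the S-hook's lower curl stands. Origin: centre of its underside, z up.
- bin: Small open grey screw bin, 90 (x) x 80 (y) x 50 mm, 0.2 to 0.4 kg, standing on the table. A rigid 8 mm wire bail arches over its middle, rising from the two y side walls. A grip fin stands out from its -x side (the robot's left): 12 mm thick in y, x from -44 to -89 mm, z from 19 to 53 mm. Origin: centre of its underside, z up.
- bin_bail (a point): Middle of the bail's level top, on the wire's centre line, 105 mm above the bin's underside (55 mm over the rim); the level part runs along the bin's y from -22 to +22 mm.
- bin_fin (a point): A good grip point in the grip fin: 68 mm to the -x side of the bin's origin, 38 mm above its underside; fingers close along the bin's y.
- carton_a: low brown carton 80 x 60 x 35 mm, a bystander; origin: the centre of its underside
- tape: black roll of tape, 100 mm across, 40 mm high, lying flat, a bystander; origin: the centre of its underside
- driver: screwdriver lying on the table, a bystander
- spraycan: closed can, 64 mm across, 180 mm high, a bystander; origin: the centre of its underside
- hammer: hammer lying behind the rack, a bystander
- glue: closed bottle, 52 mm across, 130 mm high, a bystander; origin: the centre of its underside
- carton_b: brown carton 100 x 70 x 60 mm, a bystander; origin: the centre of its underside

How it is judged:
On the way, in this order (a step that is already met when the one before it is completed fails the run):
1. the S-hook hangs upright on the bar, fully down in the groove, with the bin still standing on the table (z of shook in the frame of rack between 0.222 and 0.2333 m and x of shook in the frame of rack between -0.015 and 0.015 m and angle between shook's own z axis and vertical below 0.25 rad and height (world z) of bin below 0.03 m), for 0.3 s.
2. the bin hangs by its bail in the lower curl of the hook, the hook still in the groove (z of shook in the frame of rack between 0.222 and 0.2333 m and x of shook in the frame of rack between -0.015 and 0.015 m and angle between each of shook, bin's own z axis and vertical below 0.25 rad and x of bin_bail in the frame of shook between -0.012 and 0.012 m and z of bin_bail in the frame of shook between -0.064 and -0.046 m and y of bin_bail in the frame of shook between -0.02 and 0.02 m and height (world z) of bin above 0.04 m), for 0.3 s.
At the end, for the whole second after the job is handed in: Hook in the groove: origin 51.7 to 63 mm below the bar axis, within 15 mm of straight under it, tilt under 0.25 rad. Bin hung: bail middle in the hook's frame within 12 mm in x, 20 mm in y, 46 to 64 mm below its origin; tilt under 0.25 rad, over 40 mm up, at rest (0.05 m/s, 0.4 rad/s), fingers off (all of step 2 and linear speed of bin below 0.05 m/s and angular speed of bin below 0.4 rad/s and contact force between bin and shook above 1 N and contact force between the fingers and bin below 0.1 N and contact force between the fingers and shook below 0.1 N); the robot touches nothing.
It fails at once if the rack is pushed, pulled or knocked with more than 30 N (contact force between anything else and rack above 30 N).
It fails at once if the bin is dropped or swung (faster than 1.2 m/s) (linear speed of bin above 1.2 m/s).
It fails at once if the hook is dropped or thrown (faster than 1.2 m/s) (linear speed of shook above 1.2 m/s).
It fails at once if a bystander is shifted by more than 30 mm (distance of any of carton_a, tape, driver, spraycan, hammer, glue, carton_b from where it was at the start of the episode above 0.03 m).
It also fails if it takes over 72 s, if anything falls off the work surface, if the arm or the gripper's body presses on something with over 40 N, if the wrist force passes 120 N, or if a joint passes its speed limit or range.

ROBOT

A 7-joint arm with a two-finger parallel gripper is mounted at the origin on the work surface. World frame = base frame: x ahead of the robot, y to its left, z up, the work surface at z = 0. Lengths are in m, angles in rad, forces in N, time in s.
With the tool pointing down it reaches from about 0.4 to 0.85 m from the base axis. Payload 10.4 kg.
Tool frame: the origin (TCP) lies at the very end of the fingers, on their centre line; the grasp point (between the pads) lies 19 mm behind it; z points along the fingers, y is the line along which they close (so a half turn about z gives the same grasp; the last joint's range is limited). The gripper opens to 85 mm and grips with 20 to 120 N. Pads are 22 mm wide; open, the fingers measure 114 mm over their backs; the gripper's body (76 mm by 85 mm) begins 54 mm behind the grasp point. The pads swing forward as they close: fully open they stand 13 mm farther back than shut.
Start: joints at [1.207, 0.332, -0.065, 1.46, 0.022, 1.35, -0.088], TCP at [0.209, -0.589, 0.231] pointing down, gripper open.
Joint ranges: [-2.6, 2.6], [-0.5, 2.12], [-1.47, 1.34], [0.16, 2.42], [-1.27, 4.41], [0.06, 2.06], [-2.6, 2.6]. Speed limits (rad/s): [2.22, 2.22, 2.79, 2.79, 3.14, 3.14, 3.14].

INTERFACE

Orientations are given as a unit quaternion [x, y, z, w].
In Python, from workcell import * gives the robot as it stands.
- The arm moves only by the tool step_arm, never from a script. Its argument "commands" is one flat list of numbers, 7 for each row, row after row: the finger opening in mm, from 0 to 85.4, then the shift along the world's x, y, z as a fraction of full scale, then the turn, a rotation vector about the world's x, y, z as a fraction of full scale. A call has exactly 10 rows; each row is the pose to reach, as a shift and turn from the pose commanded when the call began, turning the shorter way round; what a row does not reach only later rows make up. Full scale, the value 1, is 0.6 m for a shift and pi rad for a turn. A row lasts 1/8 s, in which the tool goes at most 62.5 mm and 10.7 degrees, less where a joint would pass 70% of its speed; a pose out of reach is approached as far as the arm can. A call with a number of a shift or a turn outside -1 to 1 is refused whole. A call with a gripper value outside its range is refused whole. The fingers move at their own pace and stop on an object; "squeeze" is the grip in N (left out, the last holds). Time passes only in rows, so rows that repeat a pose let the fingers close, or fill a call up. It gives the time, the measured TCP pose, the force, the opening and the grip force at its end, in the units of the state.
- get_obs(): the state, without advancing time (a new reading comes with each control period).
- camera(name): name is "scene" or "top" or "wrist"; returns the picture (400x640x3 uint8, red, green, blue); there is no depth.
- camera_params(name): a dict with "mtx" (3x3 intrinsics, pixels), "extrinsics" (4x4, takes a point from world to camera coordinates); the wrist camera has in their place "tool_from_camera" (4x4, takes a point from camera to tool coordinates, whose origin is the TCP and whose axes are the flange's). Camera axes: x right, y down, z forward; pixel columns grow to the right and rows downward; lengths in m; the calibration is good to about 2 mm. A picture is of the moment at which its call begins: read the wrist's pose just before it. camera_params takes no time and is no camera call.
- hand_in(): hands the job in; it is judged then, once.
The state is a dict: "clock": time; "joint_pos": joint angles; "joint_velocities": joint speeds; "tau": joint torques, N m; "position": TCP position; "ee_rot": TCP orientation; "ft_force": force on the tool from outside, world axes, zero at the start; "torque": the same for the moment, N m; "grip_width": opening from 0.0 (shut) to 1.0 (fully open); "grasp_force": force on a finger pad.
Only numpy, scipy, OpenCV 4.12 (cv2) and the standard library are available. Lean on these libraries where they do the work, as an engineer would, in place of code of your own. Each camera call takes 0.05 s, during which the arm holds its last target. There are 200 camera calls.

## Working session

There is one attempt and no reset: what is moved stays moved. The work goes in short steps, Python scripts to look and compute and a tool call to move; the robot and the scene stay as the last step left them, time stands still between calls to the robot, and variables do not carry over. Pictures are saved under pics/ and viewed, at most 10 in all, crops included, and the job is handed in when it is done.

Besides the shell and the picture viewer there is one more tool, called after ">>>" as name(argument=value, ...), one argument or row to a line, values as JSON. step_arm: Moves the arm, as the interface text tells. Its arguments: {"type":"object","properties":{"commands":{"type":"array","items":{"type":"number"}},"squeeze":{"type":"number"}},"required":["commands"]}

```bash
mkdir -p pics
cat > h.py <<'E'
from workcell import *
import numpy as np, cv2
from scipy.spatial.transform import Rotation as R
def cam(name):
    """returns K, T world->camera"""
    p=camera_params(name); K=np.array(p['mtx'])
    if 'extrinsics' in p: return K,np.array(p['extrinsics'])
    o=get_obs(); T=np.eye(4); T[:3,:3]=R.from_quat(o['ee_rot']).as_matrix(); T[:3,3]=o['position']
    return K,np.linalg.inv(T@np.array(p['tool_from_camera']))
def ray(c,uv):
    K,T=c; d=T[:3,:3].T@np.linalg.inv(K)@[uv[0],uv[1],1]; return -T[:3,:3].T@T[:3,3],d
def onz(c,uv,z):
    o,d=ray(c,uv); return o+d*(z-o[2])/d[2]
def tri(rs):
    A=0;b=0
    for o,d in rs:
        d=d/np.linalg.norm(d);P=np.eye(3)-np.outer(d,d);A=A+P;b=b+P@o
    return np.linalg.solve(A,b)
def proj(c,X):
    K,T=c; p=K@(T[:3,:3]@np.array(X)+T[:3,3]); return p[:2]/p[2]
def snap(name,f):
    c=cam(name); im=camera(name); cv2.imwrite('pics/'+f,cv2.cvtColor(im,cv2.COLOR_RGB2BGR)); return c,im
E
python3 - <<'E'
from h import *
for n in ['scene','top']:
    c,im=snap(n,n+'0.png'); print(n,c[0][0,0],-c[1][:3,:3].T@c[1][:3,3], c[1][2,:3])
print(get_obs()); print(camera_params('wrist'))
E
```

```text
scene 394.492369066424 [ 1.54232033 -0.12420481  0.99871275] [-0.7570368   0.11140292 -0.64380483]
top 426.61359032023404 [ 4.64646913e-01 -5.43068138e-04  1.45976454e+00] [ 0.10122195 -0.00219869 -0.99486144]
{'clock': 0.1, 'joint_pos': array([ 1.20739481,  0.33280356, -0.06469701,  1.46084196,  0.02157906,
        1.34990659, -0.08845898]), 'joint_velocities': array([ 0.00153548, -0.00256534, -0.0004034 , -0.00255879, -0.00122585,
       -0.00038082,  0.00138819]), 'tau': array([ 2.04476615e-03, -6.26748276e+01,  4.98038367e-02, -3.92429924e+01,
        1.64535362e-02,  7.05219194e-03,  5.58707359e-05]), 'position': array([ 0.20879277, -0.58874059,  0.23060601]), 'ee_rot': array([ 9.85512240e-01,  1.69603139e-01, -1.25756184e-04, -6.19927213e-04]), 'ft_force': array([-0.9044161 ,  0.73602417, -1.15959087]), 'torque': array([ 0.01633725,  0.0194742 , -0.00042524]), 'grasp_force': 0.0, 'grip_width': 1.0001395375167392}
{'mtx': array([[332.41900089,   0.        , 317.7646912 ],
       [  0.        , 332.41900089, 195.80009021],
       [  0.        ,   0.        ,   1.        ]]), 'tool_from_camera': array([[-7.64391258e-04, -9.47945877e-01, -3.18430572e-01,
         8.13739333e-02],
       [ 9.99999707e-01, -7.10097629e-04, -2.86583394e-04,
         3.76198485e-06],
       [ 4.55487525e-05, -3.18430698e-01,  9.47946142e-01,
        -1.42810966e-01],
       [ 0.00000000e+00,  0.00000000e+00,  0.00000000e+00,
         1.00000000e+00]])}
```

View pics/scene0.png

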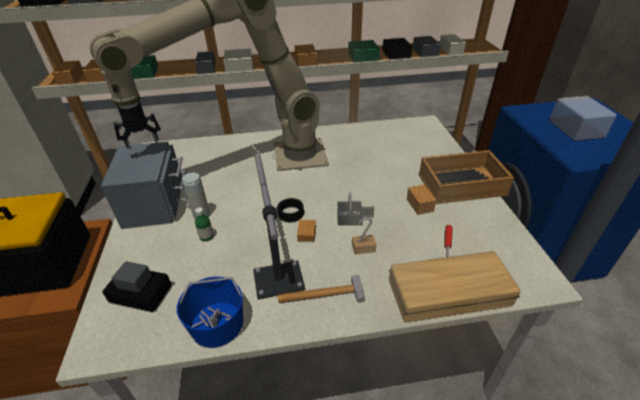

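View pics/top0.png

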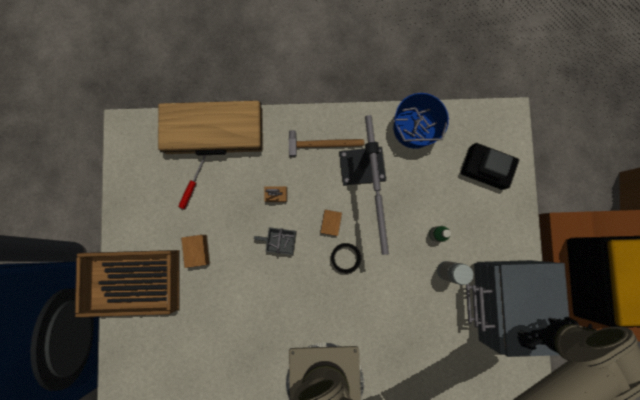

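Run:
```python
import cv2,numpy as np
t=cv2.imread('pics/top0.png');s=cv2.imread('pics/scene0.png')
a=cv2.resize(t[100:270,240:410],(600,600),interpolation=cv2.INTER_CUBIC) if 0 else cv2.resize(t[105:270,245:400],None,fx=2.55,fy=2.55*1,interpolation=cv2.INTER_CUBIC)
b=cv2.resize(s[140:300,240:390],None,fx=2.6,fy=2.6,interpolation=cv2.INTER_CUBIC)
h=max(a.shape[0],b.shape[0]);f=lambda i:cv2.copyMakeBorder(i,0,h-i.shape[0],0,0,cv2.BORDER_CONSTANT)
o=np.hstack([f(a),f(b)]);print(a.shape,o.shape);cv2.imwrite('pics/c0.png',np.clip(o*1.5,0,255).astype('uint8'))
```

```text
(421, 395, 3) (421, 785, 3)
```

View pics/c0.png

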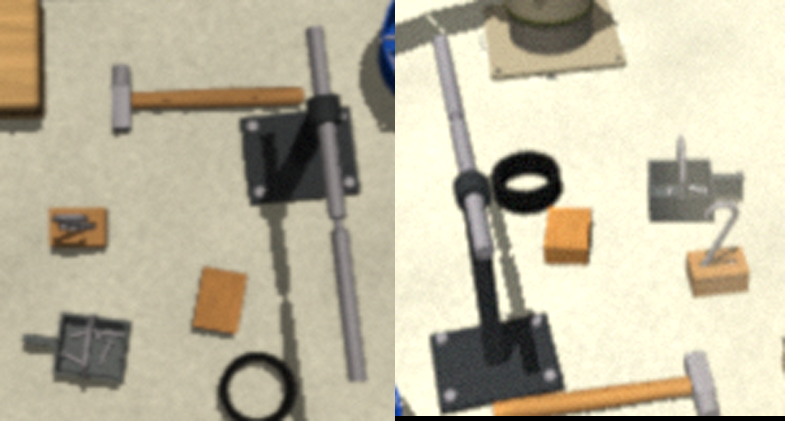

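Run:
```python
from h import *
np.set_printoptions(precision=4,suppress=True)
t=cam('top');s=cam('scene')
T=lambda u,v:(u/2.55+245-.3,v/2.55+105-.3); S=lambda u,v:((u-395)/2.6+240-.3,v/2.6+140-.3)
g=tri([ray(t,T(338,223)),ray(s,S(456,117))]);print('groove tri',g,onz(t,T(338,223),.285))
e=onz(t,T(358,377),.285);f=onz(t,T(316,30),.285);print('bar ends',e,f,'ang deg',np.degrees(np.arctan2(*(f-e)[1::-1])))
print('post foot',[onz(t,T(*p),0) for p in [(241,118),(349,108),(358,193),(250,203)]])
print('block',[onz(t,T(*p),.036) for p in [(49,209),(106,208),(107,248),(50,248)]])
print('bin rim',[onz(t,T(*p),.05) for p in [(62,314),(131,321),(124,385),(55,379)]],'fin',onz(t,T(25,342),.05))
print('can',onz(t,(462,270),.18),'glue',onz(t,(442,233),.13))
```

```text
groove tri [ 0.5938 -0.1612  0.2899] [ 0.5943 -0.1615  0.285 ]
bar ends [ 0.4278 -0.1758  0.285 ] [ 0.8098 -0.1464  0.285 ] ang deg 4.389951475276321
post foot [array([ 0.7737, -0.0745,  0.    ]), array([ 0.7832, -0.2224,  0.    ]), array([ 0.6658, -0.2294,  0.    ]), array([ 0.6565, -0.0827,  0.    ])]
block [array([0.6517, 0.1846, 0.036 ]), array([0.6508, 0.1094, 0.036 ]), array([0.5978, 0.1092, 0.036 ]), array([0.6   , 0.1841, 0.036 ])]
bin rim [array([0.5125, 0.1682, 0.05  ]), array([0.5008, 0.0792, 0.05  ]), array([0.4191, 0.0901, 0.05  ]), array([0.4294, 0.1786, 0.05  ])] fin [0.4779 0.2165 0.05  ]
can [ 0.3665 -0.4169  0.18  ] glue [ 0.4779 -0.3783  0.13  ]
```

>>> step_arm(
  commands=[85, 0, 0, 0.1, 0, 0, 0, 85, 0, 0, 0.2, 0, 0, 0, 85, 0.03, 0.07, 0.3, 0, 0, 0.03, 85, 0.07, 0.16, 0.35, 0, 0, 0.07, 85, 0.11, 0.25, 0.35, 0, 0, 0.1, 85, 0.15, 0.34, 0.35, 0, 0, 0.14, 85, 0.19, 0.43, 0.35, 0, 0, 0.17, 85, 0.23, 0.52, 0.35, 0, 0, 0.2, 85, 0.27, 0.6, 0.35, 0, 0, 0.23, 85, 0.31, 0.68, 0.35, 0, 0, 0.25],
)

```text
clock: 1.35
position: [0.3953, -0.1792, 0.4412]
ee_rot: [0.845, 0.535, -0.0, 0.0]
ft_force: [1.3, -0.2, 0.6]
grip_width: 0.994
grasp_force: 0.0
```

```bash
cat >> h.py <<'E'
def goalR(az,tilt):
    """tool y at azimuth az(deg), tool z leaning tilt(deg) to the robot's right"""
    y=np.array([np.cos(np.radians(az)),np.sin(np.radians(az)),0]); r=np.array([y[1],-y[0],0])
    a=np.radians(tilt); z=np.sin(a)*r-np.cos(a)*np.array([0,0,1]); return R.from_matrix(np.c_[np.cross(y,z),y,z])
def go(p,Rg):
    o=get_obs(); Rc=R.from_quat(o['ee_rot']); print('t',o['clock'],'pos',o['position'].round(4),'shift',((np.array(p)-o['position'])/.6).round(4),'turn',((Rg*Rc.inv()).as_rotvec()/np.pi).round(4),'ft',o['ft_force'].round(1),'j',o['joint_pos'].round(2))
E
python3 - <<'E'
from h import *
go([.625,.23,.3],goalR(0,45))
E
```

```text
t 1.35 pos [ 0.3953 -0.1792  0.4412] shift [ 0.3829  0.6821 -0.2354] turn [-0.2457  0.0552  0.1333] ft [ 1.3 -0.2  0.6] j [ 0.84 -0.1  -0.46  1.5  -0.04  1.73 -0.07]
```

>>> step_arm(
  commands=[85, 0.03, 0.08, 0, 0, 0, 0.02, 85, 0.08, 0.16, 0, -0.03, 0, 0.04, 85, 0.12, 0.24, 0, -0.06, 0.01, 0.06, 85, 0.16, 0.32, 0, -0.1, 0.02, 0.07, 85, 0.2, 0.4, -0.03, -0.13, 0.03, 0.09, 85, 0.25, 0.47, -0.07, -0.16, 0.035, 0.1, 85, 0.3, 0.54, -0.11, -0.19, 0.04, 0.11, 85, 0.34, 0.61, -0.16, -0.22, 0.05, 0.12, 85, 0.383, 0.682, -0.22, -0.2457, 0.0552, 0.1333, 85, 0.383, 0.682, -0.235, -0.2457, 0.0552, 0.1333],
)

```text
clock: 2.6
position: [0.6238, 0.2323, 0.2967]
ee_rot: [0.651, 0.654, -0.272, 0.273]
ft_force: [-0.1, -0.3, 0.3]
grip_width: 0.998
grasp_force: 0.0
```

Run:
```python
from h import *
go([.625,.226,.153],goalR(0,45)); c,im=snap('wrist','w1.png')
cv2.imwrite('pics/w1v.png',cv2.convertScaleAbs(cv2.imread('pics/w1.png'),alpha=1.5))
print(proj(c,[.625,.147,.075]))
```

```text
t 2.6 pos [0.6238 0.2323 0.2967] shift [ 0.002  -0.0106 -0.2395] turn [ 0.0017 -0.0004 -0.0014] ft [-0.1 -0.3  0.3] j [-0.5   0.75 -0.41  0.95  0.85  2.06 -0.71]
[319.54782926  67.44449998]
```

View pics/w1v.png

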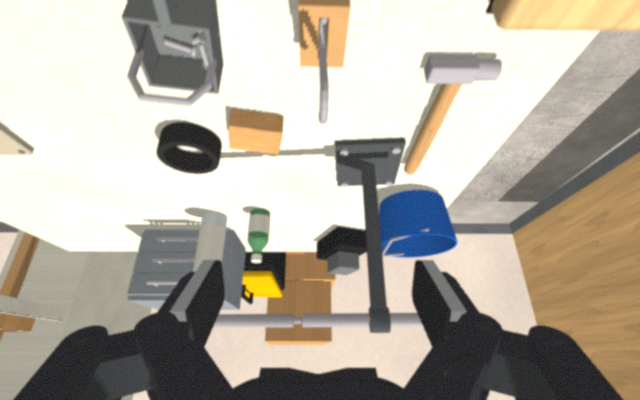

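Run:
```python
from h import *
go([.628,.21,.145],goalR(0,40))
```

```text
t 2.65 pos [0.6237 0.2333 0.2931] shift [ 0.0072 -0.0389 -0.2469] turn [ 0.0297 -0.0015 -0.0021] ft [ 1.1  1.5 -3.1] j [-0.5   0.76 -0.42  0.95  0.85  2.05 -0.71]
```

>>> step_arm(
  commands=[85, 0.002, -0.01, -0.05, 0.03, -0.0015, -0.002, 85, 0.004, -0.02, -0.1, 0.03, -0.0015, -0.002, 85, 0.006, -0.03, -0.16, 0.03, -0.0015, -0.002, 85, 0.007, -0.038, -0.2, 0.03, -0.0015, -0.002, 85, 0.007, -0.038, -0.23, 0.03, -0.0015, -0.002, 85, 0.007, -0.038, -0.247, 0.03, -0.0015, -0.002, 85, 0.007, -0.038, -0.247, 0.03, -0.0015, -0.002, 85, 0.007, -0.038, -0.247, 0.03, -0.0015, -0.002, 85, 0.007, -0.038, -0.247, 0.03, -0.0015, -0.002, 85, 0.007, -0.038, -0.247, 0.03, -0.0015, -0.002],
)

```text
clock: 3.9
position: [0.6291, 0.2055, 0.1527]
ee_rot: [0.669, 0.662, -0.238, 0.241]
ft_force: [-0.9, 0.3, 0.2]
grip_width: 0.995
grasp_force: 0.0
```

Run:
```python
from h import *
go([.628,.139,.0605],goalR(0,40)); c,im=snap('wrist','w2.png'); snap('top','t2.png'); snap('scene','s2.png')
im=cv2.convertScaleAbs(cv2.imread('pics/w2.png'),alpha=1.5)
for p in [[.628,.147,.075],[.628,.166,.119],[.628,.128,.119],[.628,.147,.142]]:
    q=proj(c,p);print(p,q); cv2.circle(im,tuple(int(a) for a in q),2,(0,0,255),-1)
cv2.imwrite('pics/w2v.png',im)
```

```text
t 3.9 pos [0.6291 0.2055 0.1527] shift [-0.0018 -0.1108 -0.1536] turn [-0.0025  0.0022  0.0027] ft [-0.9  0.3  0.2] j [-0.39  0.78 -0.45  1.18  0.78  1.78 -0.87]
[0.628, 0.147, 0.075] [317.33211967 191.78659331]
[0.628, 0.166, 0.119] [317.4843882  233.81039996]
[0.628, 0.128, 0.119] [318.00455666 256.03152333]
[0.628, 0.147, 0.142] [318.02474139 278.49299745]
```

View pics/w2v.png

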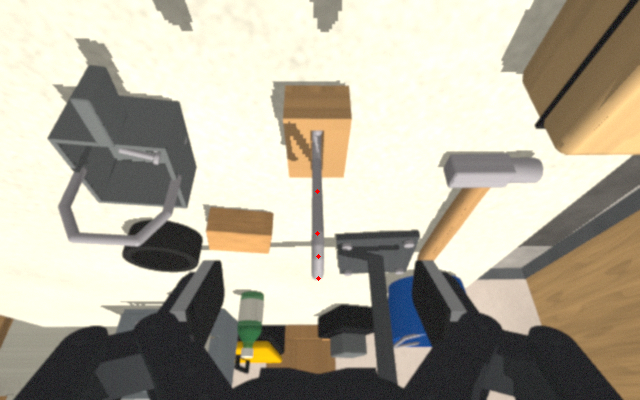

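>>> step_arm(
  commands=[85, -0.001, -0.03, -0.04, 0, 0, 0, 85, -0.002, -0.06, -0.08, 0, 0, 0, 85, -0.002, -0.09, -0.12, 0, 0, 0, 85, -0.002, -0.111, -0.154, 0, 0, 0, 85, -0.002, -0.111, -0.154, 0, 0, 0, 50, -0.002, -0.111, -0.154, 0, 0, 0, 25, -0.002, -0.111, -0.154, 0, 0, 0, 0, -0.002, -0.111, -0.154, 0, 0, 0, 0, -0.002, -0.111, -0.154, 0, 0, 0, 0, -0.002, -0.111, -0.154, 0, 0, 0],
  squeeze=70,
)

```text
clock: 5.3
position: [0.6279, 0.1389, 0.06]
ee_rot: [0.669, 0.662, -0.238, 0.241]
ft_force: [0.2, -0.5, 0.5]
grip_width: 0.075
grasp_force: 68.2
```

Run:
```python
from h import *
go([.628,.139,.0605],goalR(0,40)); print(get_obs()['grip_width'],get_obs()['grasp_force'])
```

```text
t 5.3 pos [0.6279 0.1389 0.06  ] shift [0.0001 0.0002 0.0008] turn [-0.0024  0.0022  0.0027] ft [ 0.2 -0.5  0.5] j [-0.3   0.8  -0.43  1.36  0.82  1.59 -0.92]
0.07456798787242534 68.18750381469727
```

>>> step_arm(
  commands=[0, 0, 0, 0.06, 0, 0, 0, 0, 0, 0, 0.13, 0, 0, 0, 0, 0, 0, 0.2, 0, 0, 0, 0, 0, -0.03, 0.26, 0, 0, 0.005, 0, -0.01, -0.1, 0.3, 0, 0, 0.01, 0, -0.03, -0.18, 0.313, 0, 0, 0.0244, 0, -0.045, -0.26, 0.313, 0, 0, 0.0244, 0, -0.058, -0.34, 0.313, 0, 0, 0.0244, 0, -0.065, -0.4, 0.313, 0, 0, 0.0244, 0, -0.065, -0.414, 0.313, 0, 0, 0.0244],
)

```text
clock: 6.55
position: [0.5878, -0.1128, 0.2479]
ee_rot: [0.644, 0.685, -0.23, 0.249]
ft_force: [0.3, 0.5, -0.4]
grip_width: 0.072
grasp_force: 68.4
```

>>> step_arm(
  commands=[0, 0, 0, 0, 0, 0, 0, 0, 0, 0, 0, 0, 0, 0, 0, 0, 0, 0, 0, 0, 0, 0, 0, 0, 0, 0, 0, 0, 0, 0, 0, 0, 0, 0, 0, 0, 0, 0, 0, 0, 0, 0, 0, 0, 0, 0, 0, 0, 0, 0, 0, 0, 0, 0, 0, 0, 0, 0, 0, 0, 0, 0, 0, 0, 0, 0, 0, 0, 0, 0],
)

```text
clock: 7.8
position: [0.5887, -0.1097, 0.2475]
ee_rot: [0.643, 0.687, -0.229, 0.249]
ft_force: [0.1, 0.4, -0.8]
grip_width: 0.069
grasp_force: 68.4
```

Run:
```python
from h import *
r=np.array([.0767,-.997,0]);y=np.array([.997,.0767,0]);z=np.array([0,0,1])
go([.589,-.109,.248],goalR(4.4,40)); o=get_obs()
c,im=snap('wrist','w3.png'); t,ti=snap('top','t3.png'); s,si=snap('scene','s3.png')
im=cv2.convertScaleAbs(cv2.imread('pics/w3.png'),alpha=1.5)
H=o['position']+[0,.008,.015]
for p in [H,H-.019*r+.044*z,H+.019*r+.044*z,H+.067*z,[.594,-.1613,.285]]:
    q=proj(c,p);print(q,proj(t,p),proj(s,p)); cv2.circle(im,tuple(int(a) for a in q),2,(0,0,255),-1)
tt=cv2.convertScaleAbs(cv2.imread('pics/t3.png')[130:270,330:410],alpha=1.5)
ss=cv2.convertScaleAbs(cv2.imread('pics/s3.png')[140:230,240:330],alpha=1.5)
ss=cv2.resize(ss,(400,400),interpolation=2);tt=cv2.resize(tt,(229,400),interpolation=2)
cv2.imwrite('pics/w3v.png',np.hstack([im[:400,240:400],tt,ss]))
```

```text
t 7.8 pos [ 0.5887 -0.1097  0.2475] shift [0.0005 0.0012 0.0008] turn [-0.0025  0.0018  0.0028] ft [ 0.1  0.4 -0.8] j [ 0.07  0.31 -0.41  1.64  0.79  1.47 -0.45]
[320.98084597 287.85045924] [355.10330735 195.64871585] [283.90827015 188.73767699]
[322.52889218 406.43897799] [349.46355751 194.67947911] [289.06035173 176.07498067]
[322.28501187 405.44923519] [363.34638404 193.20380691] [276.38655344 178.00873538]
[323.36229012 487.17576385] [357.12702584 192.99681928] [282.10783276 170.69575956]
[322.82542353 359.20350629] [377.18028084 192.26737843] [263.4594724  186.05847202]
```

View pics/w3v.png

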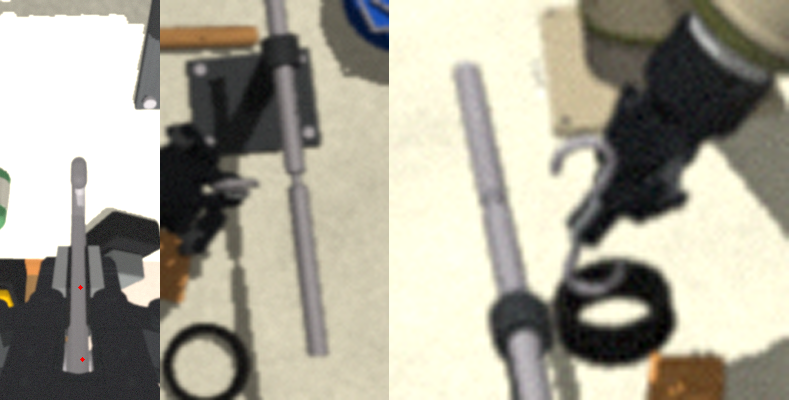

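>>> step_arm(
  commands=[0, 0.003, -0.03, 0, 0, 0, 0, 0, 0.006, -0.06, 0, 0, 0, 0, 0, 0.007, -0.075, -0.002, 0, 0, 0, 0, 0.008, -0.085, -0.006, 0, 0, 0, 0, 0.0085, -0.09, -0.014, 0, 0, 0, 0, 0.009, -0.095, -0.023, 0, 0, 0, 0, 0.0093, -0.0995, -0.034, 0, 0, 0, 0, 0.0093, -0.0995, -0.038, 0, 0, 0, 0, 0.0093, -0.0995, -0.038, 0, 0, 0, 0, 0.0093, -0.0995, -0.038, 0, 0, 0],
)

```text
clock: 9.2
position: [0.5945, -0.1692, 0.2249]
ee_rot: [0.643, 0.687, -0.229, 0.249]
ft_force: [-0.4, -0.5, -0.5]
grip_width: 0.07
grasp_force: 68.4
```

Run:
```python
from h import *
o=get_obs(); H=o['position']+[0,.008,.015]; d=np.array([.594,-.1613,.285])-H
print(o['position'],o['ft_force'],'bar in hook x,y,z',d@[.0767,-.997,0],d@[.997,.0767,0],d[2])
```

```text
[ 0.59445351 -0.1691549   0.2249172 ] [-0.39309175 -0.51892766 -0.47875515] bar in hook x,y,z 0.00010988417195435052 -0.00046327508062132106 0.04508280205833709
```

>>> step_arm(
  commands=[0, 0, 0, -0.002, 0, 0, 0, 0, 0, 0, -0.004, 0, 0, 0, 0, 0, 0, -0.005, 0, 0, 0, 0, 0, 0, -0.006, 0, 0, 0, 0, 0, 0, -0.007, 0, 0, 0, 0, 0, 0, -0.008, 0, 0, 0, 0, 0, 0, -0.0085, 0, 0, 0, 0, 0, 0, -0.0085, 0, 0, 0, 0, 0, 0, -0.0085, 0, 0, 0, 0, 0, 0, -0.0085, 0, 0, 0],
)

```text
clock: 10.45
position: [0.5943, -0.1694, 0.2197]
ee_rot: [0.643, 0.687, -0.229, 0.249]
ft_force: [0.4, 0.2, -1.5]
grip_width: 0.071
grasp_force: 68.4
```

>>> step_arm(
  commands=[0, 0, 0, -0.0005, 0, 0, 0, 0, 0, 0, -0.001, 0, 0, 0, 0, 0, 0, -0.0015, 0, 0, 0, 0, 0, 0, -0.002, 0, 0, 0, 0, 0, 0, -0.002, 0, 0, 0, 0, 0, 0, -0.0025, 0, 0, 0, 0, 0, 0, -0.0025, 0, 0, 0, 0, 0, 0, -0.003, 0, 0, 0, 0, 0, 0, -0.003, 0, 0, 0, 0, 0, 0, -0.003, 0, 0, 0],
)

```text
clock: 11.7
position: [0.5943, -0.1694, 0.2178]
ee_rot: [0.643, 0.687, -0.229, 0.249]
ft_force: [0.2, -1.1, -0.6]
grip_width: 0.075
grasp_force: 68.4
```

Bar sits at 52.2 mm in the hook frame without force, so it's probably in the groove. Continuing down.

>>> step_arm(
  commands=[0, 0, 0, -0.0005, 0, 0, 0, 0, 0, 0, -0.001, 0, 0, 0, 0, 0, 0, -0.0015, 0, 0, 0, 0, 0, 0, -0.002, 0, 0, 0, 0, 0, 0, -0.0025, 0, 0, 0, 0, 0, 0, -0.003, 0, 0, 0, 0, 0, 0, -0.003, 0, 0, 0, 0, 0, 0, -0.003, 0, 0, 0, 0, 0, 0, -0.003, 0, 0, 0, 0, 0, 0, -0.003, 0, 0, 0],
)

```text
clock: 12.95
position: [0.5944, -0.1694, 0.2162]
ee_rot: [0.643, 0.687, -0.229, 0.25]
ft_force: [-0.1, 0.2, 2.8]
grip_width: 0.07
grasp_force: 68.4
```

Run:
```python
from h import *
snap('top','t4.png'); snap('scene','s4.png'); print(get_obs()['ft_force'],get_obs()['torque'])
tt=cv2.convertScaleAbs(cv2.imread('pics/t4.png')[150:230,350:410],alpha=1.5)
ss=cv2.convertScaleAbs(cv2.imread('pics/s4.png')[150:220,230:300],alpha=1.5)
cv2.imwrite('pics/c4.png',np.hstack([cv2.resize(tt,(375,500),interpolation=2),cv2.resize(ss,(400,400),interpolation=2)[:,:][list(range(400))+[399]*100]]))
```

```text
[-1.52471583 -0.21829016  2.81749876] [ 0.26950687  0.06851905 -0.15076682]
```

View pics/c4.png

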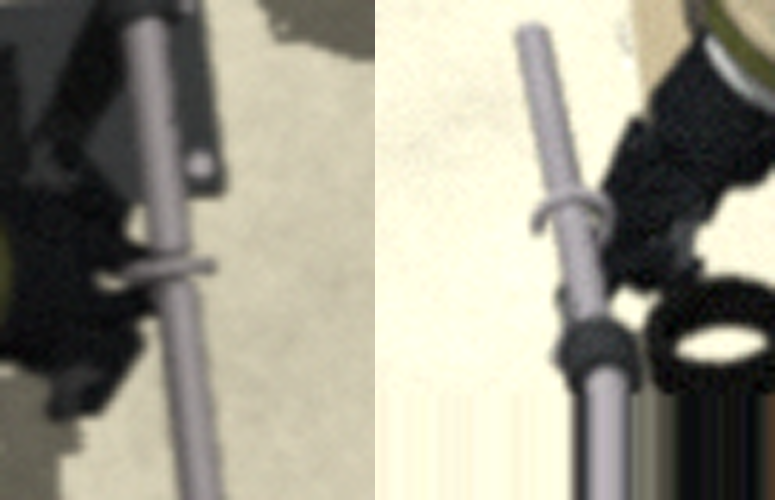

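>>> step_arm(
  commands=[10, 0, 0, 0, 0, 0, 0, 20, 0, 0, 0, 0, 0, 0, 30, 0, 0, 0, 0, 0, 0, 40, 0, 0, 0, 0, 0, 0, 40, 0, 0, 0, 0, 0, 0, 40, 0, 0, 0, 0, 0, 0, 40, -0.002, 0.025, 0.03, 0, 0, 0, 40, -0.004, 0.055, 0.065, 0, 0, 0, 40, -0.006, 0.09, 0.107, 0, 0, 0, 40, -0.008, 0.13, 0.15, 0, 0, 0],
)

```text
clock: 14.3
position: [0.5893, -0.091, 0.3068]
ee_rot: [0.643, 0.687, -0.229, 0.249]
ft_force: [1.0, 0.9, 0.4]
grip_width: 0.47
grasp_force: 0.0
```

Run:
```python
from h import *
go([.474,.24,.25],goalR(-7.5,30))
t,_=snap('top','t5.png'); s,_=snap('scene','s5.png'); c,_=snap('wrist','w5.png')
y=np.array([.997,.0767,0]);r=np.array([.0767,-.997,0]);z=np.array([0,0,1]);H=np.array([.594,-.1613,.231])
im=cv2.convertScaleAbs(cv2.imread('pics/w5.png'),alpha=1.5)
for p in [H,H-.019*r+.044*z,H+.019*r+.044*z,H+.067*z,H-.067*z,H-.019*r-.044*z]:
    q=proj(c,p);print(q.round(1),proj(t,p).round(1),proj(s,p).round(1)); cv2.circle(im,tuple(int(a) for a in q),2,(0,0,255),-1)
ss=cv2.convertScaleAbs(cv2.imread('pics/s5.png')[150:220,230:300],alpha=1.5)
cv2.imwrite('pics/c5.png',np.hstack([im[:,200:500],cv2.resize(ss,(400,400),interpolation=2)]))
```

```text
t 14.3 pos [ 0.5893 -0.091   0.3068] shift [-0.1921  0.5517 -0.0947] turn [ 0.0533  0.0002 -0.0629] ft [1.  0.9 0.4] j [ 0.05  0.28 -0.42  1.55  0.77  1.58 -0.4 ]
[315.3 201.8] [374.7 194.4] [265.4 200. ]
[315.4 243.2] [370.  193.4] [270.2 187.7]
[316.  263.2] [383.5 192. ] [257.5 189.7]
[316.  285.2] [377.8 191.7] [263.  182.6]
[314.7 138.2] [371.9 196.8] [267.7 216.3]
[314.6 143.7] [366.6 196.6] [273.  209.9]
```

View pics/c5.png

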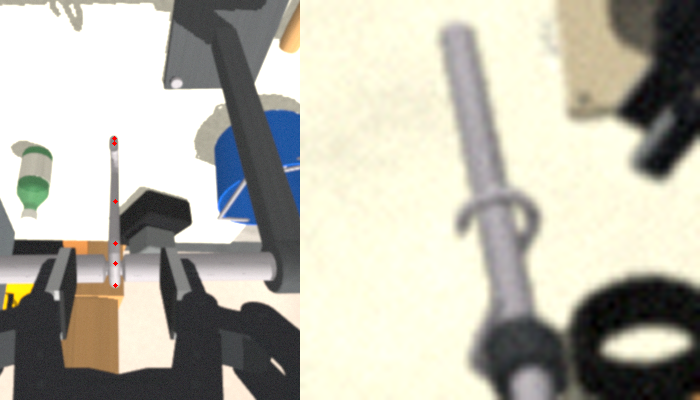

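>>> step_arm(
  commands=[40, -0.005, 0.06, 0.02, 0, 0, 0, 60, -0.025, 0.14, 0.02, 0.01, 0, -0.01, 60, -0.05, 0.23, 0, 0.02, 0, -0.02, 60, -0.08, 0.32, -0.03, 0.03, 0, -0.03, 60, -0.11, 0.4, -0.08, 0.04, 0, -0.04, 60, -0.14, 0.48, -0.13, 0.05, 0, -0.05, 60, -0.16, 0.55, -0.18, 0.0533, 0, -0.063, 60, -0.173, 0.587, -0.23, 0.0533, 0, -0.063, 60, -0.173, 0.587, -0.26, 0.0533, 0, -0.063, 60, -0.173, 0.587, -0.26, 0.0533, 0, -0.063],
)

```text
clock: 15.7
position: [0.4859, 0.2588, 0.1486]
ee_rot: [0.726, 0.636, -0.196, 0.171]
ft_force: [0.9, -0.3, 0.9]
grip_width: 0.703
grasp_force: 0.0
```

Run:
```python
from h import *
go([.4757,.1866,.0215],goalR(-7.5,30)); c,im=snap('wrist','w6.png')
im=cv2.convertScaleAbs(cv2.imread('pics/w6.png'),alpha=1.7)
bx=np.array([-.1305,-.991,0]);by=np.array([.991,-.1305,0]);B=np.array([.468,.129,0]);z=np.array([0,0,1])
for a,b,h in [(-.068,0,.038),(-.089,-.006,.053),(-.089,.006,.053),(-.045,-.04,.05),(-.045,.04,.05),(.045,-.04,.05),(.045,.04,.05),(0,-.022,.105),(0,.022,.105)]:
    q=proj(c,B+a*bx+b*by+h*z);print(a,b,h,q.round(1)); cv2.circle(im,tuple(int(v) for v in q),2,(0,0,255),-1)
cv2.imwrite('pics/w6v.png',im)
```

```text
t 15.7 pos [0.4859 0.2588 0.1486] shift [-0.0171 -0.1203 -0.2119] turn [ 0.0009 -0.0003  0.0005] ft [ 0.9 -0.3  0.9] j [-0.36  0.58 -0.57  1.46  0.55  1.67 -1.14]
-0.068 0 0.038 [317.8 184.4]
-0.089 -0.006 0.053 [309.9 180. ]
-0.089 0.006 0.053 [325.5 179.9]
-0.045 -0.04 0.05 [272.2 212.5]
-0.045 0.04 0.05 [363.5 212.3]
0.045 -0.04 0.05 [280.9 264.3]
0.045 0.04 0.05 [355.1 264.2]
0 -0.022 0.105 [292.6 294.4]
0 0.022 0.105 [343.3 294.3]
```

View pics/w6v.png

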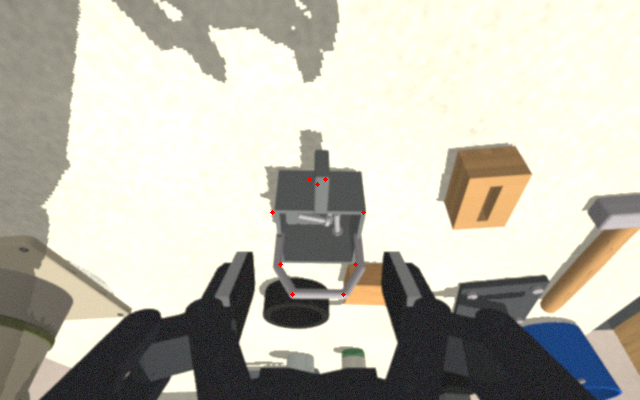

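>>> step_arm(
  commands=[60, -0.002, -0.025, -0.044, 0, 0, -0.01, 60, -0.005, -0.05, -0.088, 0, 0, -0.01, 60, -0.008, -0.075, -0.132, 0, 0, -0.01, 60, -0.011, -0.1, -0.176, 0, 0, -0.01, 60, -0.0132, -0.12, -0.212, 0, 0, -0.01, 60, -0.0132, -0.12, -0.212, 0, 0, -0.01, 30, -0.0132, -0.12, -0.212, 0, 0, -0.01, 5, -0.0132, -0.12, -0.212, 0, 0, -0.01, 0, -0.0132, -0.12, -0.212, 0, 0, -0.01, 0, -0.0132, -0.12, -0.212, 0, 0, -0.01],
  squeeze=100,
)

```text
clock: 17.0
position: [0.4784, 0.1895, 0.0238]
ee_rot: [0.736, 0.625, -0.196, 0.168]
ft_force: [0.4, 1.6, 6.9]
grip_width: 0.126
grasp_force: 97.4
```

Run:
```python
from h import *
o=get_obs(); print(o['grasp_force'],o['grip_width']); go([.478,.1866,.0215],goalR(-9.3,30))
```

```text
97.38647818565369 0.12641550252182335
t 17.0 pos [0.4784 0.1895 0.0238] shift [-0.0007 -0.0049 -0.0039] turn [-0.0001  0.0008 -0.0002] ft [0.4 1.6 6.9] j [-0.29  0.64 -0.52  1.67  0.6   1.42 -1.21]
```

>>> step_arm(
  commands=[0, 0, 0, 0.01, 0, 0, 0, 0, 0, 0, 0.03, 0, 0, 0, 0, 0, 0, 0.06, 0, 0, 0, 0, 0, 0, 0.1, 0, 0, 0, 0, 0, 0, 0.14, 0, 0, 0.01, 0, 0, 0, 0.17, 0, 0, 0.03, 0, 0, 0, 0.19, 0, 0, 0.05, 0, 0, 0, 0.2, 0, 0, 0.076, 0, 0, 0, 0.2, 0, 0, 0.076, 0, 0, 0, 0.2, 0, 0, 0.076],
)

```text
clock: 18.25
position: [0.4779, 0.1886, 0.1433]
ee_rot: [0.657, 0.708, -0.176, 0.19]
ft_force: [0.4, 0.5, -2.6]
grip_width: 0.125
grasp_force: 97.5
```

Run:
```python
from h import *
go([.5,.2,.1],goalR(4.4,30)); o=get_obs(); p=o['position']
c,im=snap('wrist','w7.png');t,_=snap('top','t7.png')
# expected bail at rigid grasp: before-grasp offset rotated by 13.7 deg
dz=R.from_euler('z',13.7,degrees=True).apply([.4685-.4784,.129-.1895,.105-.0238])
by=np.array([.997,.0767,0]); E=p+dz; print('bail pred',E)
im=cv2.convertScaleAbs(cv2.imread('pics/w7.png'),alpha=1.7)
for b in (-.022,0,.022):
    q=proj(c,E+b*by);print(q.round(1),proj(t,E+b*by).round(1)); cv2.circle(im,tuple(int(v) for v in q),2,(0,0,255),-1)
tt=cv2.resize(cv2.convertScaleAbs(cv2.imread('pics/t7.png')[205:275,230:300],alpha=1.7),(400,400),interpolation=2)
cv2.imwrite('pics/w7v.png',np.hstack([im[:,200:440],tt]))
```

```text
t 18.25 pos [0.4779 0.1886 0.1433] shift [ 0.0369  0.019  -0.0721] turn [-0.      0.0005  0.0008] ft [ 0.4  0.5 -2.6] j [-0.25  0.43 -0.6   1.69  0.6   1.52 -0.94]
bail pred [0.48259417 0.12750492 0.22448923]
[272.6 484.9] [276.7 243.6]
[320.2 484.7] [276. 236.]
[367.8 484.6] [275.3 228.4]
```

View pics/w7v.png

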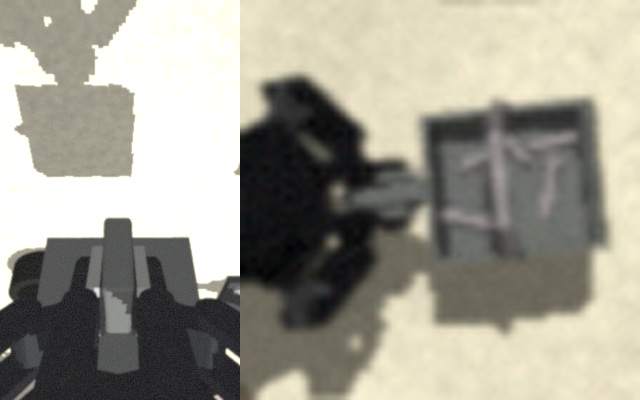

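>>> step_arm(
  commands=[0, 0.02, -0.04, 0, 0, 0, 0, 0, 0.04, -0.08, -0.005, 0, 0, 0, 0, 0.065, -0.13, -0.01, 0, 0, 0, 0, 0.09, -0.18, -0.02, 0, 0, 0, 0, 0.115, -0.23, -0.025, 0, 0, 0, 0, 0.14, -0.28, -0.03, 0, 0, 0, 0, 0.16, -0.32, -0.035, 0, 0, 0, 0, 0.1753, -0.348, -0.0358, 0, 0, 0, 0, 0.1753, -0.348, -0.0358, 0, 0, 0, 0, 0.1753, -0.348, -0.0358, 0, 0, 0],
)

```text
clock: 19.6
position: [0.5828, -0.0186, 0.1213]
ee_rot: [0.656, 0.709, -0.175, 0.19]
ft_force: [-0.1, 0.5, -2.6]
grip_width: 0.128
grasp_force: 97.5
```

Run:
```python
from h import *
go([.5893,-.1002,.1218],goalR(4.4,30)); o=get_obs(); p=o['position']
s,a=snap('scene','s8.png');b=cv2.cvtColor(cv2.imread('pics/s5.png'),cv2.COLOR_BGR2RGB)
E=p+[.0047,-.0611,.0812]; by=np.array([.997,.0767,0]); r=np.array([.0767,-.997,0])
print('bail hook frame x',(E-[.594,-.1613,0])@r,'y',(E-[.594,-.1613,0])@by,'z',E[2]-.231)
for d in [(0,-.022,0),(0,.022,0),(0,.04,-.055),(-.045,.04,-.055),(.045,.04,-.055),(.045,-.04,-.055),(.045,.04,-.105),(-.045,.04,-.105)]: print(d,proj(s,E+d[0]*r+d[1]*by+[0,0,d[2]]).round(1))
x0,y0=270,185
g=a[y0:y0+45,x0:x0+34].mean(2).astype(int)
print('\n'.join(str(y0+i)+' '+' '.join('%3d'%v for v in row) for i,row in enumerate(g)))
```

```text
t 19.6 pos [ 0.5828 -0.0186  0.1213] shift [ 0.0108 -0.136   0.0008] turn [-0.0003  0.0002 -0.0003] ft [-0.1  0.5 -2.6] j [ 0.04  0.43 -0.47  1.71  0.71  1.31 -0.61]
bail hook frame x -0.081846551646814 y -0.00021666576046906448 z -0.02850915233547016
(0, -0.022, 0) [291.1 198.5]
(0, 0.022, 0) [293.6 207.2]
(0, 0.04, -0.055) [295.7 224. ]
(-0.045, 0.04, -0.055) [309.7 221.6]
(0.045, 0.04, -0.055) [281.6 226.5]
(0.045, -0.04, -0.055) [277.8 210.2]
(0.045, 0.04, -0.105) [282.9 237.8]
(-0.045, 0.04, -0.105) [310.2 232.9]
185 109 143 164 165 162 166 164 166 164 165 163 164 165 168 166 166 162 163 165 163 164 165 166 165 164 163 167 166 165 162 165 165 160 161
186  81 114 155 167 166 165 163 162 160 165 164 162 163 166 163 166 165 163 165 165 163 164 163 164 163 164 168 168 166 166 164 167 162 161
187  68  91 144 166 163 163 161 162 164 165 167 162 165 162 165 162 168 166 166 161 162 162 163 163 165 161 166 166 164 164 165 166 165 163
188  79  90 140 162 167 163 167 163 162 163 163 161 166 164 163 165 168 165 164 165 162 162 163 161 164 163 166 166 163 163 165 165 166 165
189  80  92 148 
[... 5023 characters left out ...]

225 120 123 117 105  93  97 129  99  78  77  71  60  50  59  56  66  67  64  63  63  70  60  57  53  50  49  55  61  48  43  44  43  40  46
226 120 126 117 110  99  88 112  94  77  75  72  65  47  53  54  56  58  54  53  47  49  41  45  45  41  42  52  51  46  44  46  40  45  38
227 118 124 121 113 101  87 103 115  89  79  74  72  53  43  47  47  44  42  47  43  39  38  43  39  42  39  43  44  38  38  40  43  42  44
228 115 123 119 113 103  90 109 136 103  77  77  74  53  41  41  43  42  43  44  42  41  43  44  43  46  39  41  42  43  40  43  42  42  40
229 107 122 123 118 106  93 105 140 104  83  77  75  57  40  40  41  44  43  40  40  47  43  41  41  41  47  38  41  43  44  39  40  44  44
```

>>> step_arm(
  commands=[0, 0.002, -0.02, 0, 0, 0, 0, 0, 0.003, -0.045, 0, 0, 0, 0, 0, 0.005, -0.07, 0, 0, 0, 0, 0, 0.007, -0.09, 0, 0, 0, 0, 0, 0.008, -0.11, 0, 0, 0, 0, 0, 0.01, -0.13, 0, 0, 0, 0, 0, 0.01, -0.13, 0, 0, 0, 0, 0, 0.01, -0.132, -0.009, 0, 0, 0, 0, 0.0105, -0.134, -0.018, 0, 0, 0, 0, 0.0105, -0.135, -0.025, 0, 0, 0],
)

```text
clock: 20.9
position: [0.5891, -0.1007, 0.1057]
ee_rot: [0.656, 0.709, -0.176, 0.19]
ft_force: [-0.7, -0.8, -1.7]
grip_width: 0.127
grasp_force: 97.6
```

>>> step_arm(
  commands=[0, 0, 0, 0, 0, 0, 0, 0, 0, 0, -0.002, 0, 0, 0, 0, 0, 0, -0.004, 0, 0, 0, 0, 0, 0, -0.006, 0, 0, 0, 0, 0, 0, -0.008, 0, 0, 0, 0, 0, 0, -0.01, 0, 0, 0, 0, 0, 0, -0.011, 0, 0, 0, 0, 0, 0, -0.012, 0, 0, 0, 0, 0, 0, -0.012, 0, 0, 0, 0, 0, 0, -0.012, 0, 0, 0],
)

```text
clock: 22.15
position: [0.5893, -0.101, 0.0992]
ee_rot: [0.657, 0.709, -0.176, 0.19]
ft_force: [0.3, -0.1, -2.7]
grip_width: 0.126
grasp_force: 97.6
```

```bash
cat > st.py <<'E'
from h import *
o=get_obs(); E=o['position']+[.0047,-.0611,.0812]-np.array([.594,-.1613,.231])
print('bail hook frame',(E@[.0767,-.997,0]).round(4),(E@[.997,.0767,0]).round(4),E[2].round(4),'ft',o['ft_force'].round(1),o['clock'])
E
python3 st.py
```

```text
bail hook frame 0.0008 -0.0001 -0.0506 ft [ 0.3 -0.1 -2.7] 22.15
```

>>> step_arm(
  commands=[0, 0, 0, -0.001, 0, 0, 0, 0, 0, 0, -0.002, 0, 0, 0, 0, 0, 0, -0.003, 0, 0, 0, 0, 0, 0, -0.004, 0, 0, 0, 0, 0, 0, -0.005, 0, 0, 0, 0, 0, 0, -0.006, 0, 0, 0, 0, 0, 0, -0.007, 0, 0, 0, 0, 0, 0, -0.007, 0, 0, 0, 0, 0, 0, -0.007, 0, 0, 0, 0, 0, 0, -0.007, 0, 0, 0],
)

```text
clock: 23.4
position: [0.5898, -0.1013, 0.0958]
ee_rot: [0.657, 0.708, -0.175, 0.191]
ft_force: [-0.6, -0.7, 4.7]
grip_width: 0.127
grasp_force: 98.5
```

```bash
python3 st.py
```

```text
bail hook frame 0.0011 0.0004 -0.054 ft [-0.6 -0.7  4.7] 23.4
```

>>> step_arm(
  commands=[0, 0, 0, 0.0005, 0, 0, 0, 0, 0, 0, 0.0009, 0, 0, 0, 0, 0, 0, 0.0009, 0, 0, 0, 13, 0, 0, 0.0009, 0, 0, 0, 16, 0, 0, 0.0009, 0, 0, 0, 20, 0, 0, 0.0009, 0, 0, 0, 28, 0, 0, 0.0009, 0, 0, 0, 36, 0, 0, 0.0009, 0, 0, 0, 44, 0, 0, 0.0009, 0, 0, 0, 44, 0, 0, 0.0009, 0, 0, 0],
  squeeze=30,
)

```text
clock: 24.65
position: [0.5893, -0.1009, 0.0955]
ee_rot: [0.657, 0.709, -0.176, 0.19]
ft_force: [-0.6, -0.4, 0.3]
grip_width: 0.516
grasp_force: 0.0
```

```bash
python3 st.py
python3 - <<'E'
from h import *
o=get_obs(); E=np.array([.594,-.1613,.176]); c,im=snap('wrist','w9.png'); s,_=snap('scene','s9.png')
r=np.array([.0767,-.997,0]);by=np.array([.997,.0767,0])
for d in [(-.089,-.006,-.052),(-.089,.006,-.052),(-.045,-.04,-.055),(-.045,.04,-.055)]: print(d,proj(c,E+d[0]*r+d[1]*by+[0,0,d[2]]).round(1))
g=im.mean(2).astype(int)
for v in range(100,300,10): print(v,g[v,270:370:4])
E
```

```text
bail hook frame 0.0007 -0.0001 -0.0543 ft [-0.6 -0.4  0.3] 24.65
(-0.089, -0.006, -0.052) [303.7 290.8]
(-0.089, 0.006, -0.052) [336.6 290.8]
(-0.045, -0.04, -0.055) [234.5 326.9]
(-0.045, 0.04, -0.055) [404.9 326.5]
100 [ 82 110 114 116 120 129 198 210 207 117 117 117 125 125 117 116 119 212
 218 218 216 211 209 210 210]
110 [116 115 117 120 119 122 187 209 208 198 117 118 122 120 121 121 117 210
 213 214 214 218 218 217 217]
120 [114 119 120 119 119 119 192 221 217 214 202 131 121 119 116 138 211 214
 213 209 210 213 214 214 216]
130 [120 121 119 120 122 119 142 214 214 213 216 214 210 210 212 212 213 217
 215 216 221 217 216 213 214]
140 [120 121 115 121 116 116 119 124 122 121 121 118 118 120 119 122 124 120
 127 129 203 213 214 215 212]
150 [123 119 116 118 119 124 123 121 117 117 118 122 121 121 119 119 119 119
 118 118 117 120 117 121 121]
160 [118 118 120 118 118 116 119 118 120 117 121 121 121 123 120 123 126 125
 126 121 121 120 124 124 123]
170 [118 115 120 121 122 119 119 119 119 121 121 118 121 120 116 118 118 119
 118 119 202 204 212 212 210]
180 [120 120 118 113 120 12
[... 456 characters left out ...]
8  65  69 111 119 119
 122 209 211 215 213 216 211]
230 [213 211 205 211 207 201 200 206 151  67  66  67  65  66  66 149 212 209
 210 211 209 210 210 206 204]
240 [165 161 161 156 156 154 157 159  99  64  67  67  67  68  66  93 146 153
 151 142 140 137 135 130 128]
250 [35 65 65 67 65 68 67 66 64 63 68 65 69 67 66 65 65 67 68 65 68 67 64 65
 29]
260 [28 63 66 67 67 67 66 66 62 68 68 67 66 68 67 66 63 66 66 66 69 67 66 66
 30]
270 [31 63 68 65 64 67 65 63 62 66 67 65 67 66 65 63 67 66 65 66 68 67 66 65
 26]
280 [30 67 66 64 66 67 69 66 64 68 67 68 67 66 66 67 65 68 65 64 67 68 67 64
 28]
290 [ 35  65  66  67  68  66  68  64  91 108 109 109 109 111 109 101  66  67
  66  66  65  66  65  66  27]
```

>>> step_arm(
  commands=[44, 0, 0.005, 0.009, 0, 0, 0, 44, -0.001, 0.012, 0.021, 0, 0, 0, 44, -0.002, 0.02, 0.035, 0, 0, 0, 44, -0.003, 0.035, 0.06, 0, 0, 0, 44, -0.004, 0.055, 0.095, 0, 0, 0, 44, -0.006, 0.075, 0.13, 0, 0, 0, 44, -0.008, 0.1, 0.173, 0, 0, 0, 44, -0.01, 0.15, 0.19, 0, 0, 0, 44, -0.01, 0.2, 0.19, 0, 0, 0, 44, -0.01, 0.25, 0.19, 0, 0, 0],
)

```text
clock: 26.0
position: [0.5832, 0.0507, 0.2108]
ee_rot: [0.657, 0.709, -0.175, 0.19]
ft_force: [0.4, 1.3, -0.2]
grip_width: 0.518
grasp_force: 0.0
```

>>> step_arm(
  commands=[44, 0, 0, 0, 0, 0, 0, 44, 0, 0, 0, 0, 0, 0, 44, 0, 0, 0, 0, 0, 0, 44, 0, 0, 0, 0, 0, 0, 44, 0, 0, 0, 0, 0, 0, 44, 0, 0, 0, 0, 0, 0, 44, 0, 0, 0, 0, 0, 0, 44, 0, 0, 0, 0, 0, 0, 44, 0, 0, 0, 0, 0, 0, 44, 0, 0, 0, 0, 0, 0],
)

```text
clock: 27.25
position: [0.5833, 0.0491, 0.2095]
ee_rot: [0.656, 0.709, -0.176, 0.19]
ft_force: [-0.2, -0.2, -0.2]
grip_width: 0.513
grasp_force: 0.0
```

Run:
```python
from h import *
print(get_obs()['position'],get_obs()['ft_force'])
E=np.array([.594,-.1613,.176]);r=np.array([.0767,-.997,0]);by=np.array([.997,.0767,0])
c,a=snap('wrist','wa.png'); s,x=snap('scene','sa.png')
D=[(-.089,-.006,-.052),(-.089,.006,-.052),(-.045,-.04,-.055),(-.045,.04,-.055),(-.045,.04,-.105)]
for d in D: print(d,proj(c,E+d[0]*r+d[1]*by+[0,0,d[2]]).round(1))
b=camera('wrist'); y=camera('scene'); print('motion',np.abs(a.astype(int)-b).mean(),(np.abs(x.astype(int)-y)>25).sum())
# dark bin blob in wrist view: report extents
q=[proj(c,E+d[0]*r+d[1]*by+[0,0,d[2]]) for d in D]
g=cv2.GaussianBlur(b,(3,3),0).mean(2).astype(int); u0=int((q[0][0]+q[1][0])/2); v0=int(q[0][1])
print(u0,v0); 
for v in range(v0-24,v0+40,3): print(v,g[v,u0-60:u0+61:5])
```

```text
[0.58329021 0.04908293 0.20953278] [-0.16656052 -0.24509146 -0.19026849]
(-0.089, -0.006, -0.052) [306.2 247.8]
(-0.089, 0.006, -0.052) [319.1 247.8]
(-0.045, -0.04, -0.055) [274.6 268.5]
(-0.045, 0.04, -0.055) [351.9 268.4]
(-0.045, 0.04, -0.105) [348.8 229. ]
motion 1.5881510416666667 3
312 247
223 [186 192 189 189 155 124 116 128 127 111 126  73  60  82 125 134 189 193
 185 191 192 175  67  71  69]
226 [191 191 192 187 186 184 180 188 187 175 184  85  58 103 186 189 190 191
 185 192 194 150  68  71  70]
229 [190 188 188 186 190 188 185 186 188 186 193  84  59 105 188 189 186 190
 191 193 193 125  70  72  70]
232 [189 190 189 188 189 188 164 163 150 150 156  74  59  89 154 159 146 147
 146 163 193 108  70  71  69]
235 [191 189 188 190 189 162  65  64  63  62  63  58  58  59  62  62  61  61
  61 114 194  90  70  72  72]
238 [189 188 191 188 186 145  58  58  58  58  59  59  58  58  58  59  59  59
  59 106 194 126  64  93  84]
241 [187 186 186 193 190 133  59  59  59  58  59  59  59  57  59  60  59  60
  58  94 192 140  75 141 133]
244 [189 188 189 193 189 127  59  59  59  59  59  58 
[... 851 characters left out ...]
  80 101  90  61  62  61  61
  62  61 184 192 177  25  25]
271 [ 80  78  26  26 112  61  61  88  88  87  86  89 105 108  99  98  96  89
  88  93 183 195 171  24  23]
274 [ 80  71  26  27 111  63  55  62  62  60  60  63  74 103 126  91  98  60
  54  62 189 192 170  25  25]
277 [ 80  56  26  24 101  74  55  58  59  59  59  59  59  61  85  87 108  59
  51  59 186 188 165  24  23]
280 [ 80  42  26  28 103  88  52  58  59  59  58  58  59  59  59  80  86  59
  51  63 189 191 169  23  25]
283 [ 80  30  26  28 108 107  55  58  59  58  58  58  58  59  59  70  79  59
  53  89 193 195 172  23  25]
286 [ 79  25  26  27 125 129  65  58  59  58  59  59  59  59  59  60  61  59
  58 103 189 193 175  23  23]
```

```bash
python3 -c "
from workcell import *
print(hand_in())"
```

```text
the job is handed in; nothing more can be done
None
```

The job is handed in with no result returned yet: the S-hook is seated in the bar's groove, and the bin hangs by its bail from the lower curl, level and still, with the arm clear; I put the hook straight into the groove from the camera measurement, so I never slid it along the bar to find it.

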